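# Make up two printer repair kits

## Robot

A 6-joint arm with a two-finger parallel gripper is mounted at the origin on the work surface. World frame = base frame: x ahead of the robot, y to its left, z up, the work surface at z = 0. Lengths are in m, angles in rad, forces in N, time in s.
With the tool pointing down it reaches from about 0.35 to 0.875 m from the base axis. Payload 4.2 kg.
Tool frame: the origin (TCP) lies midway between the tips of the shut fingers; the grasp point (between the pads) lies r.grasp_offset behind it (r.grasp_offset is the distance from the TCP to the grasp point, in m); y points along the fingers, x is the direction in which the jaws open and shut, and the axes are right-handed (so a half turn about y gives the same grasp; the last joint's range is limited). The gripper opens to 87 mm and grips with 3 to 60 N. Pads are 19 mm wide; open, the fingers measure 117 mm over their backs; the gripper's body (75 mm by 190 mm) begins 51 mm behind the grasp point.
Start: joints at [1.609, 0.385, 0.008, 0, -1.194, -0.259], TCP at [0.137, 0.61, 0.223] pointing down, gripper open.
Joint ranges: [-3.14, 3.14], [-1.21, 2.06], [-1.07, 1.41], [-3.16, 2.05], [-2.99, -0.16], [-3.1, 3.1]. Speed limits (rad/s): [2.79, 2.79, 3.14, 3.14, 3.14, 3.14].

## Interface

Orientations are given as a 3x3 rotation matrix whose columns are the frame's x, y, z axes.
In Python, from bench import r gives the robot as it stands.
- The arm moves only by the tool arm_command, never from a script. Its argument "rows" is a list that holds one entry, the list of rows, each a list of 7 numbers: the shift along the tool's x, y, z as a fraction of full scale, then the turn, a rotation vector about the tool's x, y, z as a fraction of full scale, then the closure, from -1 (fully open) to 1 (shut). A call has 1 to 8 rows; each row shifts and turns the commanded pose from where the row before left it, along the tool's axes as they then stand; what a row does not reach is not made up. Full scale, the value 1, is 30 mm for a shift and 0.12 rad for a turn. A row lasts 1/12 s, in which the tool goes at most 41.7 mm and 7.16 degrees, less where a joint would pass 70% of its speed; a pose out of reach is approached as far as the arm can. A call with a number of a shift or a turn outside -1 to 1 is refused whole. A call with a gripper value outside its range is refused whole. The fingers move at their own pace and stop on an object; the grip force is fixed at half the most. Time passes only in rows, so rows that do not move let the fingers close. It gives the time, the measured TCP pose, the force and the opening at its end, in the units of the state.
- r.read_state(): the state, without advancing time (a new reading comes with each control period).
- r.camera(name): name is "scene" or "top" or "wrist"; returns a dict with "color" (384x512x3 uint8, red, green, blue), "depth" (384x512 float32, m along the optical axis (not along the pixel's ray), 0 where there is no reading), "mtx" (3x3 intrinsics, pixels), "view" (4x4, takes a point from world to camera coordinates). Camera axes: x right, y up, looking along -z (the intrinsics and any distortion apply to the point x, -y, -z); pixel columns grow to the right and rows downward; lengths in m; the calibration is good to about 2 mm. A picture is of the moment at which its call begins.
- r.hand_in(): hands the job in, once; it reports no verdict.
Trained networks look in a picture, given as the dict that the camera call returned (one of the last four; its "shot" number tells which), for a name from the list of things; names that differ only in an ending like _2 or _b are one class to them, and where a whole thing is asked for, a point or a joint stands for the part that bears it (a point fixed in the world has none). Each returns a list of dicts, best first, with "conf" (0 to 1); they miss things now and then, are a little off and sometimes report something else, mostly with a low value. They report only what shows in the picture. A call takes as long as a camera call. They do not tell look-alikes from the thing itself.
- r.outline_of(picture, query): "region" (384x512 bool, what is visible of it).
- r.pinpoint(picture, query): "at" ([x, y, z] in m, in world coordinates, good to about 4 mm: a listed point, or the origin of a listed thing).
The state is a dict: "clock": time; "qpos": joint angles; "joint_velocities": joint speeds; "joint_efforts": joint torques, N m; "ee_pos": TCP position; "tool_rot": TCP orientation; "force": force on the tool from outside, world axes, zero at the start; "wrist_torque": the same for the moment, N m; "finger_gap": opening from 0.0 (shut) to 1.0 (fully open).
Only numpy, scipy, OpenCV 4.12 (cv2) and the standard library are available. Lean on these libraries where they do the work, as an engineer would, in place of code of your own. Each camera call takes 0.05 s, during which the arm holds its last target. There are 200 camera calls.

## Task

Make up two kits from the printer parts on the bench: the blue tray gets the stepper motor, the orange gear and the steel bearing; the yellow tray gets the brass nut and the black gear. Put one part in each compartment, standing upright on the compartment floor just as it stood on the bench. The green gear is a spare: leave it, the filament spool and the screwdriver where they are.

Things in the scene. Friction and masses are not known exactly. Their poses are not given: they have to be found in the camera images.
- blue_tray: Blue open kit tray, fixed to the bench, 208 mm long (its y axis) and 72 mm wide (its x axis), 12 mm high. Three compartments in a row along y, each 64 x 64 mm inside, walls, dividers and floor 4 mm thick (compartment floor 4 mm above the bench, walls rise 8 mm above that floor). Origin: centre of the underside; compartment centres at x = 0, y = -68, 0 and +68 mm. Its long side lies within 0.25 rad of the world y axis.
- yellow_tray: Yellow open kit tray, fixed to the bench, 140 mm long (its y axis) and 72 mm wide (its x axis), 12 mm high. Two compartments in a row along y, each 64 x 64 mm inside, walls, dividers and floor 4 mm thick (compartment floor 4 mm above the bench, walls rise 8 mm above that floor). Origin: centre of the underside; compartment centres at x = 0, y = -34 and +34 mm. Its long side lies within 0.25 rad of the world y axis.
- motor: Stepper motor standing shaft up: square body 42 x 42 x 40 mm high, aluminium ends and black middle, with a round boss and a 5 mm shaft on top, 60 mm high overall. Origin: centre of the underside, z up, x and y square to the faces; at the start its x axis lies within 0.5 rad of the world x axis. About 0.28 kg.
- orange_gear: Orange printed spur gear lying flat, hub up: toothed disc 42 mm across and 12 mm thick, on it a round hub 22 mm across, 36 mm high overall; plain to grip by the hub. Origin: centre of the underside, z up. About 30 g.
- black_gear: Black printed spur gear lying flat, hub up: toothed disc 42 mm across and 12 mm thick, on it a round hub 22 mm across, 36 mm high overall; plain to grip by the hub. Origin: centre of the underside, z up. About 30 g.
- green_gear: Green printed spur gear lying flat, hub up: toothed disc 42 mm across and 12 mm thick, on it a round hub 22 mm across, 36 mm high overall; plain to grip by the hub. Origin: centre of the underside, z up. The spare: not to be moved.
- bearing: Steel linear bearing, an upright plain cylinder 28 mm across and 37 mm high, dark seal on top. Origin: centre of the underside, z up. About 80 g.
- brass_nut: Brass lead-screw nut standing on its flange: flange 36 mm across and 6 mm thick, above it a round body 22 mm across, 34 mm high overall. Origin: centre of the underside, z up. About 70 g.
- spool: Filament spool lying flat, black flanges 100 mm across with red filament, 45 mm high, beyond the parts. Origin: centre of the underside. Not to be moved.
- screwdriver: Screwdriver 180 mm long lying beyond the parts, along its own x axis. Not to be moved.
Mind the look-alikes: they are no part of the job. Leave any pink look-alike of the black_gear alone.

How it is judged:
By the outcome, as a careful person would: the job done as asked, in the order asked, and still so for the second after the job is handed in, with the robot touching nothing.
It also fails if it takes over 120 s, if anything falls off the work surface, if the arm or the gripper's body presses on something with over 40 N, if the wrist force passes 120 N, or if a joint passes its speed limit or range.

## Working session

There is one attempt and no reset: what is moved stays moved. The work goes in short steps, Python scripts to look and compute and a tool call to move; the robot and the scene stay as the last step left them, time stands still between calls to the robot, and variables do not carry over. Pictures are saved under pics/ and viewed, about 12 in all and at most 16, crops included, and the job is handed in when it is done.

Besides the shell and the picture viewer there is one more tool, called after ">>>" as name(argument=value, ...), one argument or row to a line, values as JSON. arm_command: Moves the arm, as the interface text tells. Shift numbers are shares of 30 mm and turn numbers shares of 0.12 rad, none past 1 either way. Its arguments: {"type":"object","properties":{"rows":{"type":"array"}},"required":["rows"]}

```bash
mkdir -p pics; ls; python3 - <<'E'
from bench import r
import cv2
s=r.read_state(); print({k:s[k] for k in ('clock','ee_pos','tool_rot','force','finger_gap')}, r.grasp_offset)
for n in("top","scene"):
    p=r.camera(n); cv2.imwrite(f"pics/{n}0.png",p["color"][:,:,::-1])
    for q in "blue_tray yellow_tray motor orange_gear black_gear green_gear bearing brass_nut spool screwdriver".split():
        print(n,q,[(d["at"].round(3).tolist() if hasattr(d["at"],'round') else d["at"],round(d["conf"],2)) for d in r.pinpoint(p,q)[:4]])
E
```

```text
pics
{'clock': 0.0, 'ee_pos': array([0.13673213, 0.60921169, 0.22143516]), 'tool_rot': array([[-2.19210537e-01, -4.00304454e-04,  9.75677498e-01],
       [-9.75674895e-01, -2.25608872e-03, -2.19210877e-01],
       [ 2.28896609e-03, -9.99997375e-01,  1.03991413e-04]]), 'force': array([-0.06097373,  0.04559416, -0.28945433]), 'finger_gap': 1.0016855030373846} 0.0187
top blue_tray [([0.619, -0.1712, 0.0015], 0.58), ([0.5797, 0.175, 0.003], 0.29)]
top yellow_tray [([0.4441, 0.1924, 0.0022], 0.92), ([0.58, 0.1761, 0.0009], 0.48)]
top motor [([0.6007, -0.047, 0.0033], 0.71)]
top orange_gear [([0.6094, 0.2836, 0.0031], 0.62)]
top black_gear [([0.5767, 0.0464, 0.0033], 0.88), ([0.4741, 0.0597, -0.005], 0.69)]
top green_gear [([0.5779, -0.2647, 0.002], 0.71)]
top bearing [([0.6193, -0.1707, 0.0012], 0.71)]
top brass_nut [([0.5792, 0.1761, -0.0], 0.64)]
top spool [([0.7671, -0.1601, -0.0025], 0.84)]
top screwdriver [([0.7554, 0.0883, -0.0015], 0.6)]
scene blue_tray []
scene yellow_tray [([0.4423, 0.1903, -0.0011], 0.8), ([0.5797, 0.0462, 0.0007], 0.26)]
scene motor [([0.5948, -0.05, 0.0018], 0.8)]
scene orange_gear [([0.6116, 0.2837, 0.0001], 0.5)]
scene black_gear [([0.582, 0.0456, -0.0006], 0.67), ([0.4743, 0.0578, 0.0], 0.53)]
scene green_gear [([0.5791, -0.2668, 0.0002], 0.88)]
scene bearing [([0.6194, -0.1693, 0.0], 0.64)]
scene brass_nut [([0.5767, 0.1745, 0.0002], 0.5)]
scene spool [([0.7726, -0.1591, -0.0039], 0.62), ([0.6141, 0.2823, -0.0], 0.29)]
scene screwdriver [([0.7579, 0.0848, -0.0002], 0.91)]
```

View pics/top0.png

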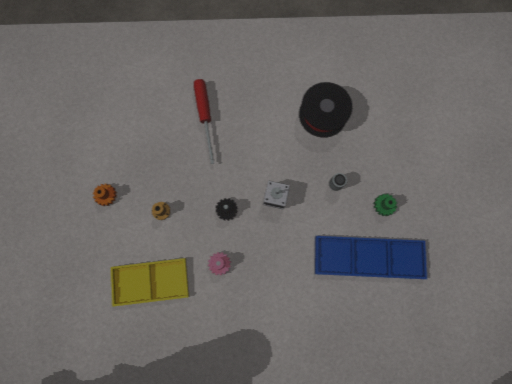

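View pics/scene0.png

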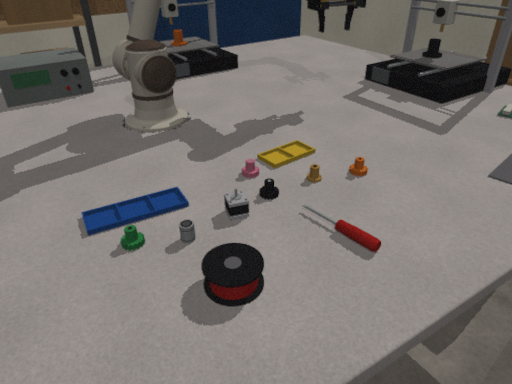

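```bash
cat > h.py <<'E'
from bench import r
import numpy as np, cv2
def cloud(p):
    K=p["mtx"]; d=p["depth"]; v,u=np.mgrid[:384,:512]
    c=np.stack([(u-K[0,2])/K[0,0]*d,-(v-K[1,2])/K[1,1]*d,-d,np.ones_like(d)],-1)
    return (c@np.linalg.inv(p["view"]).T)[...,:3]
def rect(P,m):
    q=P[m][:,:2].astype(np.float32)*1000
    return cv2.minAreaRect(q)
def hsv(p): return cv2.cvtColor(p["color"],cv2.COLOR_RGB2HSV)
def st():
    s=r.read_state(); R=s["tool_rot"]
    print("t",round(s["clock"],2),"tcp",s["ee_pos"].round(4),"yaw",round(np.arctan2(R[1,0],R[0,0]),3),"gap",round(s["finger_gap"],3),"F",s["force"].round(1)); return s
def rows(x,y,z,yaw,n=None,s=None):
    """tool-frame rows (tool y down) to a world target, printed rounded"""
    s=s or st(); R=s["tool_rot"]; y0=np.arctan2(R[1,0],R[0,0]); d=(yaw-y0+np.pi)%(2*np.pi)-np.pi
    D=np.array([x,y,z])-s["ee_pos"]
    n=n or int(np.ceil(max(abs(D).max()*1.0/.03,np.linalg.norm(D)/.0355,abs(d)/.12)))
    print("D",D.round(4),"dyaw",round(d,3),"n",n)
    for i in range(n):
        a=y0+d*i/n; X=np.array([np.cos(a),np.sin(a)]); Z=np.array([np.sin(a),-np.cos(a)])
        e=D/n/.03; print([round(float(v),2) for v in (X@e[:2],-e[2],Z@e[:2],0,-d/n/.12,0)])
E
python3 - <<'E'
from h import *
p=r.camera("top"); P=cloud(p)
for q in ("blue_tray","yellow_tray"):
    h=hsv(p); lo,hi=((100,120,40),(130,255,255)) if q[0]=='b' else ((22,120,80),(35,255,255))
    m=cv2.inRange(h,lo,hi); n,l,stt,c=cv2.connectedComponentsWithStats(m); k=1+stt[1:,4].argmax()
    print(q,stt[k],rect(P,(l==k)),np.percentile(P[l==k][:,2],[5,50,95]))
for o in r.outline_of(p,"motor")[:1]:
    m=o["region"]&(P[...,2]>.03); print("motor",m.sum(),rect(P,m))
rows(.6,-.049,.19,np.pi)
E
```

```text
blue_tray [ 315  236  112   43 4203] ((479.11248779296875, -164.1498565673828), (340.27191162109375, 73.66670989990234), 86.47195434570312) [0.00254896 0.00505983 0.01343991]
yellow_tray [ 111  259   78   47 2931] ((447.78173828125, 135.18490600585938), (71.68199157714844, 254.42660522460938), 4.96306037902832) [0.00233121 0.00484738 0.01312488]
motor 488 ((533.1094360351562, -32.6632080078125), (41.56792068481445, 175.8009490966797), 75.49031829833984)
t 1.2 tcp [0.1368 0.6098 0.2226] yaw -1.792 gap 0.998 F [ 0.9  0.3 -0.4]
D [ 0.4632 -0.6588 -0.0326] dyaw -1.35 n 23
[0.78, 0.05, -0.86, 0.0, 0.49, 0.0]
[0.73, 0.05, -0.91, 0.0, 0.49, 0.0]
[0.68, 0.05, -0.95, 0.0, 0.49, 0.0]
[0.62, 0.05, -0.99, 0.0, 0.49, 0.0]
[0.56, 0.05, -1.02, 0.0, 0.49, 0.0]
[0.5, 0.05, -1.05, 0.0, 0.49, 0.0]
[0.44, 0.05, -1.08, 0.0, 0.49, 0.0]
[0.37, 0.05, -1.11, 0.0, 0.49, 0.0]
[0.31, 0.05, -1.13, 0.0, 0.49, 0.0]
[0.24, 0.05, -1.14, 0.0, 0.49, 0.0]
[0.17, 0.05, -1.15, 0.0, 0.49, 0.0]
[0.11, 0.05, -1.16, 0.0, 0.49, 0.0]
[0.04, 0.05, -1.17, 0.0, 0.49, 0.0]
[-0.03, 0.05, -1.17, 0.0, 0.49, 0.0]
[-0.1, 0.05, -1.16, 0.0, 0.49, 0.0]
[-0.17, 0.05, -1.16, 0.0, 0.49, 0.0]
[-0.23, 0.05, -1.14, 0.0, 0.49, 0.0]
[-0.3, 0.05, -1.13, 0.0, 0.49, 0.0]
[-0.37, 0.05, -1.11, 0.0, 0.49, 0.0]
[-0.43, 0.05, -1.08, 0.0, 0.49, 0.0]
[-0.49, 0.05, -1.06, 0.0, 0.49, 0.0]
[-0.55, 0.05, -1.03, 0.0, 0.49, 0.0]
[-0.61, 0.05, -0.99, 0.0, 0.49, 0.0]
```

```bash
sed -i 's/    q=P\[m\]/    q=P[m\&(P[...,2]<.1)\&(P[...,2]>-.02)]/' h.py
python3 - <<'E'
from h import *
p=r.camera("top"); P=cloud(p); P[p["depth"]==0]=9
for q in ("blue_tray","yellow_tray"):
    h=hsv(p); lo,hi=((100,120,40),(130,255,255)) if q[0]=='b' else ((22,120,80),(35,255,255))
    m=cv2.inRange(h,lo,hi); n,l,stt,c=cv2.connectedComponentsWithStats(m); k=1+stt[1:,4].argmax()
    R=rect(P,l==k); print(q,R); b=cv2.boxPoints(R); e=max((b[1]-b[0],b[2]-b[1]),key=np.linalg.norm); e/=np.linalg.norm(e); e*=np.sign(e[1])
    print("axis y",e, [ (np.array(R[0])+k*e).round(1) for k in ((-68,0,68) if q[0]=='b' else (-34,34))])
for o in r.outline_of(p,"motor")[:1]:
    for z in(.03,.036): m=o["region"]&(P[...,2]>z)&(P[...,2]<.046); print("motor",m.sum(),rect(P,m))
E
```

```text
blue_tray ((475.1828308105469, -227.14328002929688), (214.58644104003906, 71.3251953125), 85.6207046508789)
axis y [0.0763588 0.9970804] [array([ 470. , -294.9]), array([ 475.2, -227.1]), array([ 480.4, -159.3])]
yellow_tray ((442.8260192871094, 192.85202026367188), (71.56298065185547, 139.403564453125), 4.873548984527588)
axis y [-0.08495709  0.9963846 ] [array([445.7, 159. ]), array([439.9, 226.7])]
motor 484 ((598.025146484375, -49.531639099121094), (41.899085998535156, 41.97415542602539), 75.80805969238281)
motor 478 ((598.025146484375, -49.531639099121094), (41.899085998535156, 41.97415542602539), 75.80805969238281)
```

>>> arm_command(
  rows=[
    [[0.66,0.05,-0.73,0,0.42,0,-1],[0.63,0.05,-0.76,0,0.42,0,-1],[0.59,0.05,-0.79,0,0.42,0,-1],[0.55,0.05,-0.82,0,0.42,0,-1],[0.51,0.05,-0.85,0,0.42,0,-1],[0.47,0.05,-0.87,0,0.42,0,-1],[0.42,0.05,-0.9,0,0.42,0,-1],[0.38,0.05,-0.92,0,0.42,0,-1]],
  ],
)

```text
clock: 1.97
ee_pos: [-0.0925, 0.5707, 0.211]
tool_rot: [[-0.586, -0.0, 0.81], [-0.81, 0.001, -0.586], [-0.0, -1.0, -0.001]]
force: [-0.1, 0.5, 0.6]
finger_gap: 1.001
```

>>> arm_command(
  rows=[
    [[0.33,0.05,-0.94,0,0.42,0,-1],[0.28,0.05,-0.95,0,0.42,0,-1],[0.23,0.05,-0.96,0,0.42,0,-1],[0.18,0.05,-0.97,0,0.42,0,-1],[0.13,0.05,-0.98,0,0.42,0,-1],[0.09,0.05,-0.99,0,0.42,0,-1],[0.04,0.05,-0.99,0,0.42,0,-1],[-0.01,0.05,-0.99,0,0.42,0,-1]],
  ],
)

```text
clock: 2.63
ee_pos: [-0.2787, 0.7098, 0.1985]
tool_rot: [[-0.857, -0.0, 0.516], [-0.516, -0.0, -0.857], [0.0, -1.0, -0.0]]
force: [-0.1, 1.4, -0.6]
finger_gap: 0.997
```

>>> arm_command(
  rows=[
    [[-0.06,0.05,-0.99,0,0.42,0,-1],[-0.11,0.05,-0.98,0,0.42,0,-1],[-0.16,0.05,-0.98,0,0.42,0,-1],[-0.21,0.05,-0.97,0,0.42,0,-1],[-0.26,0.05,-0.95,0,0.42,0,-1],[-0.3,0.05,-0.94,0,0.42,0,-1],[-0.35,0.05,-0.92,0,0.42,0,-1],[-0.4,0.05,-0.9,0,0.42,0,-1]],
  ],
)

```text
clock: 3.3
ee_pos: [-0.2989, 0.8976, 0.1595]
tool_rot: [[-0.987, 0.006, 0.158], [-0.158, -0.004, -0.987], [-0.005, -1.0, 0.005]]
force: [-0.3, -0.7, -6.3]
finger_gap: 1.0
```

The third call's numbers went the wrong way: my z-axis sign was flipped in the helper. I'll fix it and check that nothing was touched.

```bash
sed -i 's/Z=np.array(\[np.sin(a),-np.cos(a)\])/Z=np.array([-np.sin(a),np.cos(a)])/' h.py
python3 - <<'E'
from h import *
s=st(); print(s["qpos"].round(3), s["tool_rot"].round(3))
p=r.camera("scene"); cv2.imwrite("pics/scene1.png",p["color"][:,:,::-1]); s=st()
rows(.1,.6,.23,np.pi,22)
E
```

```text
t 3.3 tcp [-0.2989  0.8976  0.1595] yaw -2.983 gap 1.0 F [-0.3 -0.7 -6.3]
[ 2.063  1.179  1.392  0.003 -1.79  -1.904] [[-0.987  0.006  0.158]
 [-0.158 -0.004 -0.987]
 [-0.005 -1.     0.005]]
t 3.35 tcp [-0.2957  0.9007  0.1608] yaw -2.989 gap 1.0 F [ 2.   1.5 -3.9]
t 3.35 tcp [-0.2957  0.9007  0.1608] yaw -2.989 gap 1.0 F [ 2.   1.5 -3.9]
D [ 0.3957 -0.3007  0.0692] dyaw -0.153 n 22
[-0.52, -0.1, 0.54, 0.0, 0.06, 0.0]
[-0.53, -0.1, 0.54, 0.0, 0.06, 0.0]
[-0.53, -0.1, 0.53, 0.0, 0.06, 0.0]
[-0.53, -0.1, 0.53, 0.0, 0.06, 0.0]
[-0.54, -0.1, 0.53, 0.0, 0.06, 0.0]
[-0.54, -0.1, 0.52, 0.0, 0.06, 0.0]
[-0.55, -0.1, 0.52, 0.0, 0.06, 0.0]
[-0.55, -0.1, 0.52, 0.0, 0.06, 0.0]
[-0.55, -0.1, 0.51, 0.0, 0.06, 0.0]
[-0.56, -0.1, 0.51, 0.0, 0.06, 0.0]
[-0.56, -0.1, 0.5, 0.0, 0.06, 0.0]
[-0.56, -0.1, 0.5, 0.0, 0.06, 0.0]
[-0.57, -0.1, 0.5, 0.0, 0.06, 0.0]
[-0.57, -0.1, 0.49, 0.0, 0.06, 0.0]
[-0.57, -0.1, 0.49, 0.0, 0.06, 0.0]
[-0.58, -0.1, 0.48, 0.0, 0.06, 0.0]
[-0.58, -0.1, 0.48, 0.0, 0.06, 0.0]
[-0.58, -0.1, 0.48, 0.0, 0.06, 0.0]
[-0.59, -0.1, 0.47, 0.0, 0.06, 0.0]
[-0.59, -0.1, 0.47, 0.0, 0.06, 0.0]
[-0.59, -0.1, 0.46, 0.0, 0.06, 0.0]
[-0.6, -0.1, 0.46, 0.0, 0.06, 0.0]
```

View pics/scene1.png

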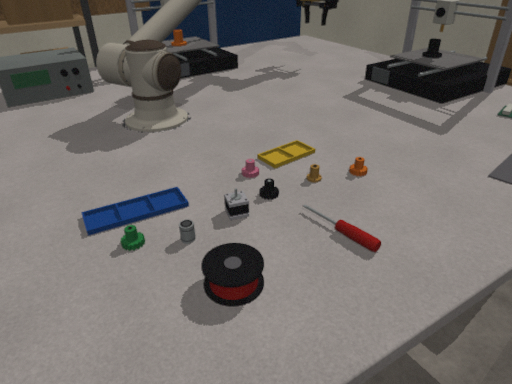

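The bench is unchanged: all the parts are at their earlier pixels and the trays are empty. I'll back off from the reach limit and check the direction after one call.

>>> arm_command(
  rows=[
    [[-0.4,-0.2,0.6,0,0.1,0,-1],[-0.5,-0.2,0.7,0,0.1,0,-1],[-0.6,-0.2,0.7,0,0.1,0,-1],[-0.6,-0.2,0.7,0,0.1,0,-1],[-0.6,-0.1,0.7,0,0.1,0,-1],[-0.6,-0.1,0.7,0,0.1,0,-1],[-0.6,-0.1,0.7,0,0.1,0,-1],[-0.6,-0.1,0.7,0,0.1,0,-1]],
  ],
)

```text
clock: 4.02
ee_pos: [-0.1509, 0.7587, 0.2115]
tool_rot: [[-0.998, -0.008, 0.067], [-0.068, 0.028, -0.997], [0.006, -1.0, -0.029]]
force: [0.2, -0.1, 0.1]
finger_gap: 0.996
```

```bash
python3 - <<'E'
from h import *
s=st(); print(s["qpos"].round(3), s["tool_rot"].round(3))
E
```

```text
t 4.02 tcp [-0.1509  0.7587  0.2115] yaw -3.074 gap 0.996 F [ 0.2 -0.1  0.1]
[ 1.977  0.639  0.408  0.004 -1.31  -1.91 ] [[-0.998 -0.008  0.067]
 [-0.068  0.028 -0.997]
 [ 0.006 -1.    -0.029]]
```

```bash
python3 - <<'E'
s=open('h.py').read(); i=s.index("def rows")
open('h.py','w').write(s[:i]+'''from scipy.spatial.transform import Rotation as Ro, Slerp
def rows(x,y,z,yaw=np.pi,n=None):
    """rows in the tool's axes to a world target with the tool pointing down (runs of near-equal rows averaged)"""
    s=st(); R0=Ro.from_matrix(s["tool_rot"]); c,t=np.cos(yaw),np.sin(yaw)
    R1=Ro.from_matrix([[c,0,-t],[t,0,c],[0,-1,0]]); D=np.array([x,y,z])-s["ee_pos"]; w=(R0.inv()*R1).as_rotvec()
    n=n or max(1,int(np.ceil(max(np.linalg.norm(D)/.03,np.linalg.norm(w)/.12))))
    print("D",D.round(4),"w",w.round(3),"n",n); S=Slerp([0,1],Ro.concatenate([R0,R1]))
    for i in sorted({0,n//3,2*n//3,n-1}):
        print(i,(S([i/n])[0].inv().apply(D)/n/.03).round(2).tolist(),(w/n/.12).round(2).tolist())
''')
E
python3 -c "
from h import *
rows(.42,.48,.22)"
```

```text
t 4.02 tcp [-0.1509  0.7587  0.2115] yaw -3.074 gap 0.996 F [ 0.2 -0.1  0.1]
D [ 0.5709 -0.2787  0.0085] w [0.029 0.068 0.007] n 22
0 [-0.83, -0.03, 0.48] [0.01, 0.03, 0.0]
7 [-0.84, -0.03, 0.46] [0.01, 0.03, 0.0]
14 [-0.85, -0.02, 0.44] [0.01, 0.03, 0.0]
21 [-0.86, -0.01, 0.42] [0.01, 0.03, 0.0]
```

>>> arm_command(
  rows=[
    [[-0.84,-0.02,0.46,0.01,0.03,0,-1],[-0.84,-0.02,0.46,0.01,0.03,0,-1],[-0.84,-0.02,0.46,0.01,0.03,0,-1],[-0.84,-0.02,0.46,0.01,0.03,0,-1],[-0.84,-0.02,0.46,0.01,0.03,0,-1],[-0.84,-0.02,0.46,0.01,0.03,0,-1],[-0.84,-0.02,0.46,0.01,0.03,0,-1],[-0.84,-0.02,0.46,0.01,0.03,0,-1]],
  ],
)

```text
clock: 4.68
ee_pos: [0.0567, 0.6601, 0.2127]
tool_rot: [[-0.999, -0.006, 0.04], [-0.04, 0.019, -0.999], [0.006, -1.0, -0.019]]
force: [-0.7, 0.7, 0.1]
finger_gap: 0.999
```

>>> arm_command(
  rows=[
    [[-0.85,-0.02,0.44,0.01,0.03,0,-1],[-0.85,-0.02,0.44,0.01,0.03,0,-1],[-0.85,-0.02,0.44,0.01,0.03,0,-1],[-0.85,-0.02,0.44,0.01,0.03,0,-1],[-0.85,-0.02,0.44,0.01,0.03,0,-1],[-0.85,-0.02,0.44,0.01,0.03,0,-1],[-0.85,-0.02,0.44,0.01,0.03,0,-1],[-0.85,-0.02,0.44,0.01,0.03,0,-1]],
  ],
)

```text
clock: 5.35
ee_pos: [0.2638, 0.5598, 0.2152]
tool_rot: [[-1.0, -0.004, 0.011], [-0.011, 0.01, -1.0], [0.004, -1.0, -0.01]]
force: [0.2, 0.1, -0.5]
finger_gap: 0.999
```

```bash
python3 -c "
from h import *
rows(.598,-.05,.19)"
```

```text
t 5.35 tcp [0.2638 0.5598 0.2152] yaw -3.131 gap 0.999 F [ 0.2  0.1 -0.5]
D [ 0.3342 -0.6098 -0.0252] w [0.01  0.011 0.004] n 24
0 [-0.46, 0.02, 0.85] [0.0, 0.0, 0.0]
8 [-0.46, 0.03, 0.85] [0.0, 0.0, 0.0]
16 [-0.46, 0.03, 0.85] [0.0, 0.0, 0.0]
23 [-0.46, 0.03, 0.85] [0.0, 0.0, 0.0]
```

>>> arm_command(
  rows=[
    [[-0.46,0.03,0.85,0,0.06,0,-1],[-0.46,0.03,0.85,0,0.06,0,-1],[-0.46,0.03,0.85,0,0.06,0,-1],[-0.46,0.03,0.85,0,0.06,0,-1],[-0.48,0.03,0.84,0,0.06,0,-1],[-0.48,0.03,0.84,0,0.06,0,-1],[-0.48,0.03,0.84,0,0.06,0,-1],[-0.48,0.03,0.84,0,0.06,0,-1]],
  ],
)

```text
clock: 6.02
ee_pos: [0.3732, 0.3548, 0.2062]
tool_rot: [[-0.999, -0.003, -0.047], [0.047, 0.009, -0.999], [0.003, -1.0, -0.009]]
force: [0.2, 0.2, -0.1]
finger_gap: 1.003
```

>>> arm_command(
  rows=[
    [[-0.52,0.03,0.82,0,0.1,0,-1],[-0.52,0.03,0.82,0,0.1,0,-1],[-0.54,0.03,0.8,0,0.1,0,-1],[-0.54,0.03,0.8,0,0.1,0,-1],[-0.56,0.03,0.79,0,0.1,0,-1],[-0.56,0.03,0.79,0,0.1,0,-1],[-0.58,0.03,0.77,0,0.1,0,-1],[-0.58,0.03,0.77,0,0.1,0,-1]],
  ],
)

```text
clock: 6.68
ee_pos: [0.4881, 0.1525, 0.1975]
tool_rot: [[-0.99, -0.001, -0.143], [0.143, 0.007, -0.99], [0.002, -1.0, -0.007]]
force: [1.9, 0.5, 0.1]
finger_gap: 0.996
```

```bash
python3 -c "
from h import *
rows(.598,-.05,.17,np.pi-.248)"
```

```text
t 6.68 tcp [0.4881 0.1525 0.1975] yaw 2.998 gap 0.996 F [1.9 0.5 0.1]
D [ 0.1099 -0.2025 -0.0275] w [0.007 0.105 0.002] n 8
0 [-0.57, 0.11, 0.77] [0.01, 0.11, 0.0]
2 [-0.59, 0.11, 0.76] [0.01, 0.11, 0.0]
5 [-0.62, 0.11, 0.73] [0.01, 0.11, 0.0]
7 [-0.64, 0.11, 0.71] [0.01, 0.11, 0.0]
```

>>> arm_command(
  rows=[
    [[-0.57,0.11,0.77,0.01,0.11,0,-1],[-0.58,0.11,0.76,0.01,0.11,0,-1],[-0.59,0.11,0.76,0.01,0.11,0,-1],[-0.6,0.11,0.75,0.01,0.11,0,-1],[-0.61,0.11,0.74,0.01,0.11,0,-1],[-0.62,0.11,0.73,0.01,0.11,0,-1],[-0.63,0.11,0.72,0.01,0.11,0,-1],[-0.64,0.11,0.71,0,0.11,0,-1]],
  ],
)

```text
clock: 7.35
ee_pos: [0.5972, -0.0506, 0.1703]
tool_rot: [[-0.969, -0.002, -0.246], [0.246, -0.003, -0.969], [0.001, -1.0, 0.004]]
force: [1.0, 0.4, -0.3]
finger_gap: 0.997
```

```bash
cat >> h.py <<'E'
def look(name,zlo,zhi,pic=None):
    p=r.camera("wrist"); P=cloud(p); P[p["depth"]==0]=9
    if pic: cv2.imwrite(f"pics/{pic}.png",p["color"][:,:,::-1])
    for d in r.pinpoint(p,name)[:2]: print("pin",np.round(d["at"],4),round(d["conf"],2))
    for o in r.outline_of(p,name)[:2]:
        m=o["region"]&(P[...,2]>zlo)&(P[...,2]<zhi)
        if m.sum()>20: print("rect",round(o["conf"],2),m.sum(),rect(P,m),"circ",cv2.minEnclosingCircle(P[m][:,:2].astype(np.float32)))
E
python3 -c "
from h import *
st(); look('motor',.033,.047,'w1')"
```

```text
t 7.35 tcp [ 0.5972 -0.0506  0.1703] yaw 2.893 gap 0.997 F [ 1.   0.4 -0.3]
pin [ 0.6023 -0.0482 -0.0007] 0.83
rect 0.84 1507 ((599.1055297851562, -50.97203826904297), (41.00993347167969, 41.974178314208984), 76.04122924804688) circ ((0.5989365577697754, -0.05118583142757416), 0.028090709820389748)
```

View pics/w1.png

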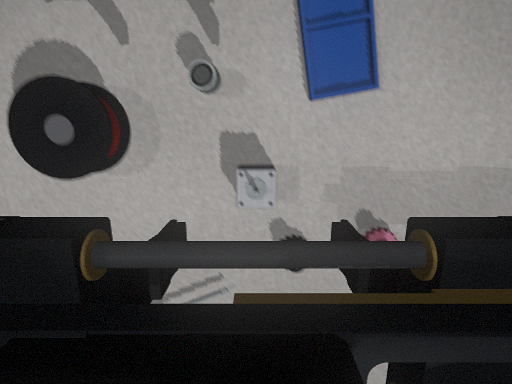

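>>> arm_command(
  rows=[
    [[-0.05,0.9,0,0,0,0,-1],[0,0.9,0,0,0,0,-1],[0,0.9,0,0,0,0,-1],[0,0.9,0,0,0,0,-1],[0,0.8,0,0,0,0,-1],[0,0.5,0,0,0,0,-1],[0,0.25,0,0,0,0,-1],[0,0,0,0,0,0,-1]],
  ],
)

```text
clock: 8.17
ee_pos: [0.5951, -0.0498, 0.0128]
tool_rot: [[-0.969, -0.008, -0.246], [0.246, -0.004, -0.969], [0.007, -1.0, 0.006]]
force: [1.5, 0.4, 0.7]
finger_gap: 1.001
```

>>> arm_command(
  rows=[
    [[0,0,0,0,0,0,1],[0,0,0,0,0,0,1],[0,0,0,0,0,0,1],[0,0,0,0,0,0,1],[0,0,0,0,0,0,1],[0,0,0,0,0,0,1],[0,0,0,0,0,0,1],[0,0,0,0,0,0,1]],
  ],
)

```text
clock: 8.83
ee_pos: [0.596, -0.0508, 0.0135]
tool_rot: [[-0.969, -0.006, -0.247], [0.247, -0.004, -0.969], [0.005, -1.0, 0.005]]
force: [-2.8, -0.3, 2.2]
finger_gap: 0.477
```

>>> arm_command(
  rows=[
    [[0,-0.5,0,0,0,0,1],[0,-0.9,0,0,0,0,1],[0,-0.9,0,0,0,0,1],[0,0,0,0,0,0,1]],
  ],
)

```text
clock: 9.17
ee_pos: [0.5994, -0.0503, 0.0873]
tool_rot: [[-0.969, 0.002, -0.246], [0.246, -0.004, -0.969], [-0.003, -1.0, 0.003]]
force: [1.1, 0.8, -1.7]
finger_gap: 0.481
```

```bash
python3 -c "
from h import *
rows(.480,-.159,.085,np.pi-.0765,8)"
```

```text
t 9.17 tcp [ 0.5994 -0.0503  0.0873] yaw 2.893 gap 0.481 F [ 1.1  0.8 -1.7]
D [-0.1194 -0.1087 -0.0023] w [-0.003 -0.172 -0.003] n 8
0 [0.37, 0.01, 0.56] [-0.0, -0.18, -0.0]
2 [0.39, 0.01, 0.54] [-0.0, -0.18, -0.0]
5 [0.43, 0.01, 0.52] [-0.0, -0.18, -0.0]
7 [0.45, 0.01, 0.5] [-0.0, -0.18, -0.0]
```

>>> arm_command(
  rows=[
    [[0.37,0,0.56,0,-0.18,0,1],[0.38,0,0.55,0,-0.18,0,1],[0.39,0,0.54,0,-0.18,0,1],[0.4,0,0.53,0,-0.18,0,1],[0.42,0,0.52,0,-0.18,0,1],[0.43,0,0.52,0,-0.18,0,1],[0.44,0,0.51,0,-0.18,0,1],[0.45,0,0.5,0,-0.18,0,1]],
  ],
)

```text
clock: 9.83
ee_pos: [0.4752, -0.159, 0.0826]
tool_rot: [[-0.997, -0.009, -0.076], [0.076, -0.004, -0.997], [0.009, -1.0, 0.004]]
force: [0.3, -1.2, -2.4]
finger_gap: 0.479
```

>>> arm_command(
  rows=[
    [[0,0,0,0,0,0,1],[0,0,0,0,0,0,1]],
  ],
)

```text
clock: 10.0
ee_pos: [0.4755, -0.159, 0.0829]
tool_rot: [[-0.997, -0.009, -0.079], [0.079, -0.004, -0.997], [0.009, -1.0, 0.004]]
force: [0.0, 0.5, -1.9]
finger_gap: 0.483
```

```bash
python3 -c "
from h import *
rows(.480,-.159,.05,np.pi-.0765)
p=r.camera('wrist'); cv2.imwrite('pics/w2.png',p['color'][:,:,::-1])
P=cloud(p); P[p['depth']==0]=9
m=(cv2.inRange(hsv(p),(100,120,40),(130,255,255))>0); print(m.sum(), rect(P,m))"
```

```text
t 10.0 tcp [ 0.4755 -0.159   0.0829] yaw 3.063 gap 0.483 F [ 0.   0.5 -1.9]
D [ 0.0045 -0.     -0.0329] w [-0.004 -0.003  0.009] n 2
0 [-0.08, 0.55, -0.01] [-0.02, -0.01, 0.04]
1 [-0.08, 0.55, -0.01] [-0.02, -0.01, 0.04]
18829 ((477.36663818359375, -229.31564331054688), (173.68446350097656, 73.75733184814453), 85.71168518066406)
```

View pics/w2.png

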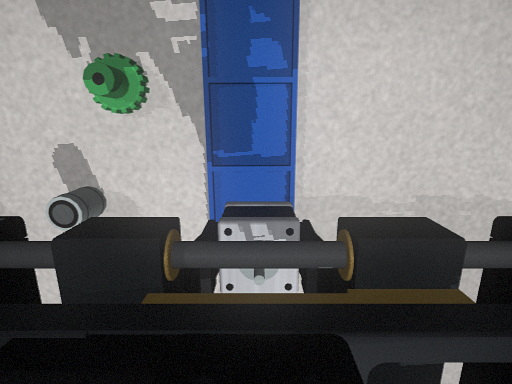

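>>> arm_command(
  rows=[
    [[-0.15,0.7,0,0,0,0.07,1],[0,0.7,0,0,0,0,1],[0,0.4,0,0,0,0,1],[0,0.15,0,0,0,0,1],[0,0,0,0,0,0,1]],
  ],
)

```text
clock: 10.47
ee_pos: [0.481, -0.1586, 0.0237]
tool_rot: [[-0.997, -0.002, -0.076], [0.076, -0.005, -0.997], [0.002, -1.0, 0.005]]
force: [0.2, -0.0, -1.6]
finger_gap: 0.485
```

```bash
python3 -c "
from h import *
rows(.481,-.159,.018,np.pi-.0765)"
```

```text
t 10.47 tcp [ 0.481  -0.1586  0.0237] yaw 3.065 gap 0.485 F [ 0.2 -0.  -1.6]
D [-0.     -0.0004 -0.0057] w [-0.005  0.     0.002] n 1
0 [-0.0, 0.19, 0.01] [-0.04, 0.0, 0.01]
```

>>> arm_command(
  rows=[
    [[0,0.1,0,0,0,0,1],[0,0.08,0,0,0,0,1],[0,0,0,0,0,0,1]],
  ],
)

```text
clock: 10.72
ee_pos: [0.4817, -0.159, 0.0199]
tool_rot: [[-0.997, 0.002, -0.077], [0.077, -0.005, -0.997], [-0.002, -1.0, 0.004]]
force: [-0.8, 0.0, -2.8]
finger_gap: 0.478
```

>>> arm_command(
  rows=[
    [[0,0,0,0,0,0,-1],[0,0,0,0,0,0,-1],[0,0,0,0,0,0,-1],[0,0,0,0,0,0,-1],[0,0,0,0,0,0,-1],[0,0,0,0,0,0,-1]],
  ],
)

```text
clock: 11.22
ee_pos: [0.4815, -0.1592, 0.0199]
tool_rot: [[-0.997, 0.002, -0.077], [0.077, -0.005, -0.997], [-0.002, -1.0, 0.005]]
force: [-0.2, -0.4, -0.1]
finger_gap: 0.851
```

>>> arm_command(
  rows=[
    [[0,-0.4,0,0,0,0,-1],[0,-0.9,0,0,0,0,-1],[0,-1,0,0,0,0,-1],[0,-1,0,0,0,0,-1],[0,-1,0,0,0,0,-1]],
  ],
)

```text
clock: 11.63
ee_pos: [0.4808, -0.1585, 0.15]
tool_rot: [[-0.997, 0.001, -0.077], [0.077, -0.005, -0.997], [-0.001, -1.0, 0.005]]
force: [0.2, -0.3, -1.1]
finger_gap: 0.995
```

```bash
python3 -c "
from h import *
rows(.610,.283,.16,np.pi,16)"
```

```text
t 11.63 tcp [ 0.4808 -0.1585  0.15  ] yaw 3.065 gap 0.995 F [ 0.2 -0.3 -1.1]
D [0.1292 0.4415 0.01  ] w [-0.005 -0.077 -0.001] n 16
0 [-0.2, -0.02, -0.94] [-0.0, -0.04, -0.0]
5 [-0.22, -0.02, -0.93] [-0.0, -0.04, -0.0]
10 [-0.24, -0.02, -0.93] [-0.0, -0.04, -0.0]
15 [-0.26, -0.02, -0.92] [-0.0, -0.04, -0.0]
```

>>> arm_command(
  rows=[
    [[-0.21,-0.02,-0.94,0,-0.04,0,-1],[-0.21,-0.02,-0.94,0,-0.04,0,-1],[-0.21,-0.02,-0.94,0,-0.04,0,-1],[-0.21,-0.02,-0.94,0,-0.04,0,-1],[-0.22,-0.02,-0.93,0,-0.04,0,-1],[-0.22,-0.02,-0.93,0,-0.04,0,-1],[-0.22,-0.02,-0.93,0,-0.04,0,-1],[-0.22,-0.02,-0.93,0,-0.04,0,-1]],
  ],
)

```text
clock: 12.3
ee_pos: [0.5463, 0.0637, 0.1525]
tool_rot: [[-0.999, 0.001, -0.038], [0.038, -0.005, -0.999], [-0.001, -1.0, 0.005]]
force: [0.7, 0.4, -0.3]
finger_gap: 0.997
```

>>> arm_command(
  rows=[
    [[-0.24,-0.02,-0.93,0,-0.04,0,-1],[-0.24,-0.02,-0.93,0,-0.04,0,-1],[-0.24,-0.02,-0.93,0,-0.04,0,-1],[-0.24,-0.02,-0.93,0,-0.04,0,-1],[-0.26,-0.02,-0.92,0,-0.04,0,-1],[-0.26,-0.02,-0.92,0,-0.04,0,-1],[-0.26,-0.02,-0.92,0,-0.04,0,-1],[-0.26,-0.02,-0.92,0,-0.04,0,-1]],
  ],
)

```text
clock: 12.97
ee_pos: [0.6111, 0.2843, 0.1561]
tool_rot: [[-1.0, 0.001, 0.0], [-0.0, -0.005, -1.0], [-0.001, -1.0, 0.005]]
force: [-0.2, 0.3, 0.0]
finger_gap: 0.995
```

```bash
python3 -c "
from h import *
st(); look('orange_gear',.03,.04,'w3'); p=r.camera('top'); cv2.imwrite('pics/t1.png',p['color'][150:300,290:450,::-1].repeat(4,0).repeat(4,1))"
```

```text
t 12.97 tcp [0.6111 0.2843 0.1561] yaw -3.141 gap 0.995 F [-0.2  0.3  0. ]
pin [0.6148 0.2869 0.0012] 0.67
rect 0.76 361 ((612.6019897460938, 283.7157287597656), (20.900775909423828, 20.950410842895508), 51.32875442504883) circ ((0.61263108253479, 0.2836886942386627), 0.010871890932321548)
```

View pics/w3.png

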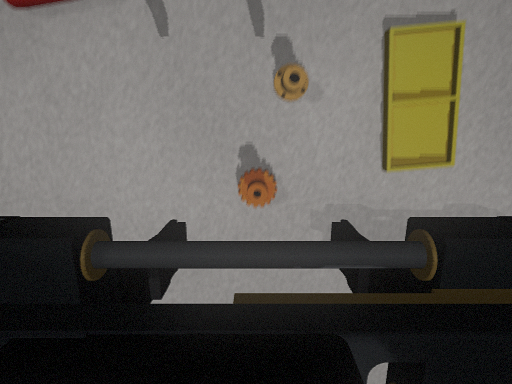

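View pics/t1.png

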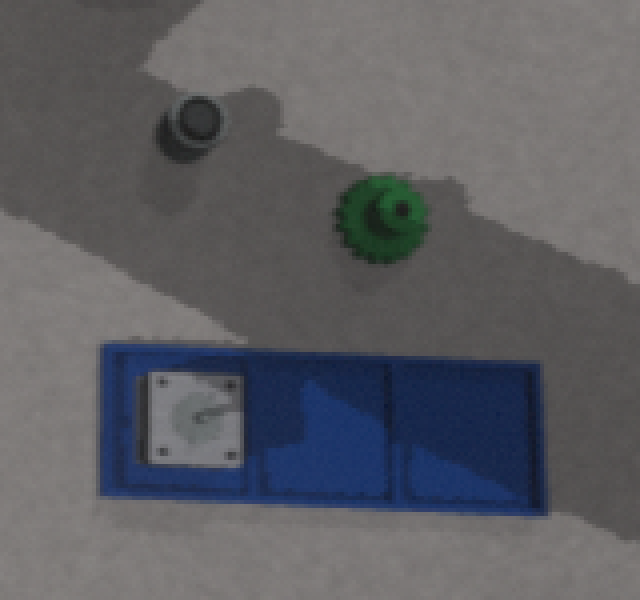

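>>> arm_command(
  rows=[
    [[-0.1,0.9,0.02,0,0,0,-1],[0,0.9,0,0,0,0,-1],[0,0.9,0,0,0,0,-1],[0,0.9,0,0,0,0,-1],[0,0.7,0,0,0,0,-1],[0,0.25,0,0,0,0,-1],[0,0,0,0,0,0,-1]],
  ],
)

```text
clock: 13.75
ee_pos: [0.6127, 0.2797, 0.0177]
tool_rot: [[-1.0, -0.003, -0.002], [0.002, -0.008, -1.0], [0.003, -1.0, 0.008]]
force: [-0.6, -0.2, -1.0]
finger_gap: 1.001
```

>>> arm_command(
  rows=[
    [[0,0,0,0,0,0,1],[0,0,0,0,0,0,1],[0,0,0,0,0,0,1],[0,0,0,0,0,0,1],[0,0,0,0,0,0,1],[0,0,0,0,0,0,1],[0,0,0,0,0,0,1],[0,0,0,0,0,0,1]],
  ],
)

```text
clock: 14.42
ee_pos: [0.6142, 0.2819, 0.0199]
tool_rot: [[-1.0, 0.001, -0.0], [0.0, -0.005, -1.0], [-0.001, -1.0, 0.005]]
force: [0.5, -0.4, -0.8]
finger_gap: 0.476
```

>>> arm_command(
  rows=[
    [[0,0,0,0,0,0,1],[0,0,0,0,0,0,1],[0,0,0,0,0,0,1]],
  ],
)

```text
clock: 14.67
ee_pos: [0.6141, 0.2818, 0.0197]
tool_rot: [[-1.0, 0.001, -0.0], [0.0, -0.005, -1.0], [-0.001, -1.0, 0.005]]
force: [0.2, -1.3, 0.5]
finger_gap: 0.247
```

>>> arm_command(
  rows=[
    [[0,-0.5,0,0,0,0,1],[0,-0.9,0,0,0,0,1],[0,-1,0,0,0,0,1],[0,-1,0,0,0,0,1],[0,0,0,0,0,0,1]],
  ],
)

```text
clock: 15.08
ee_pos: [0.6178, 0.2842, 0.1295]
tool_rot: [[-1.0, 0.013, 0.001], [-0.001, 0.001, -1.0], [-0.013, -1.0, -0.001]]
force: [1.4, 0.2, 1.3]
finger_gap: 0.242
```

```bash
python3 -c "
from h import *
rows(.477,-.230,.12,np.pi-.0765,24)"
```

```text
t 15.08 tcp [0.6178 0.2842 0.1295] yaw -3.14 gap 0.242 F [1.4 0.2 1.3]
D [-0.1408 -0.5142 -0.0095] w [ 0.002  0.078 -0.013] n 24
0 [0.2, 0.01, 0.71] [0.0, 0.03, -0.0]
8 [0.18, 0.01, 0.72] [0.0, 0.03, -0.0]
16 [0.16, 0.01, 0.72] [0.0, 0.03, -0.0]
23 [0.14, 0.01, 0.73] [0.0, 0.03, -0.0]
```

>>> arm_command(
  rows=[
    [[0.2,0.01,0.71,0,0.03,0,1],[0.2,0.01,0.71,0,0.03,0,1],[0.2,0.01,0.71,0,0.03,0,1],[0.2,0.01,0.71,0,0.03,0,1],[0.19,0.01,0.72,0,0.03,0,1],[0.19,0.01,0.72,0,0.03,0,1],[0.19,0.01,0.72,0,0.03,0,1],[0.19,0.01,0.72,0,0.03,0,1]],
  ],
)

```text
clock: 15.75
ee_pos: [0.5646, 0.1103, 0.12]
tool_rot: [[-1.0, 0.001, -0.029], [0.029, -0.005, -1.0], [-0.001, -1.0, 0.005]]
force: [0.4, 1.0, -0.0]
finger_gap: 0.243
```

>>> arm_command(
  rows=[
    [[0.18,0.01,0.72,0,0.03,0,1],[0.18,0.01,0.72,0,0.03,0,1],[0.18,0.01,0.72,0,0.03,0,1],[0.18,0.01,0.72,0,0.03,0,1],[0.17,0.01,0.72,0,0.03,0,1],[0.17,0.01,0.72,0,0.03,0,1],[0.17,0.01,0.72,0,0.03,0,1],[0.17,0.01,0.72,0,0.03,0,1]],
  ],
)

```text
clock: 16.42
ee_pos: [0.5154, -0.0606, 0.1185]
tool_rot: [[-0.998, 0.001, -0.058], [0.058, -0.005, -0.998], [-0.001, -1.0, 0.005]]
force: [-0.5, -0.3, 0.5]
finger_gap: 0.24
```

>>> arm_command(
  rows=[
    [[0.16,0.01,0.72,0,0.03,0,1],[0.16,0.01,0.72,0,0.03,0,1],[0.16,0.01,0.72,0,0.03,0,1],[0.16,0.01,0.72,0,0.03,0,1],[0.15,0.01,0.72,0,0.03,0,1],[0.15,0.01,0.72,0,0.03,0,1],[0.15,0.01,0.72,0,0.03,0,1],[0.15,0.01,0.72,0,0.03,0,1]],
  ],
)

```text
clock: 17.08
ee_pos: [0.4662, -0.2304, 0.1168]
tool_rot: [[-0.996, 0.001, -0.087], [0.087, -0.005, -0.996], [-0.002, -1.0, 0.005]]
force: [1.5, 0.3, 1.0]
finger_gap: 0.238
```

```bash
python3 -c "
from h import *
rows(.477,-.230,.027,np.pi-.0765)
p=r.camera('wrist'); cv2.imwrite('pics/w4.png',p['color'][:,:,::-1])"
```

```text
t 17.08 tcp [ 0.4662 -0.2304  0.1168] yaw 3.055 gap 0.238 F [1.5 0.3 1. ]
D [ 0.0108  0.0004 -0.0898] w [-0.005 -0.01  -0.002] n 4
0 [-0.09, 0.75, -0.01] [-0.01, -0.02, -0.0]
1 [-0.09, 0.75, -0.01] [-0.01, -0.02, -0.0]
2 [-0.09, 0.75, -0.01] [-0.01, -0.02, -0.0]
3 [-0.09, 0.75, -0.01] [-0.01, -0.02, -0.0]
```

View pics/w4.png

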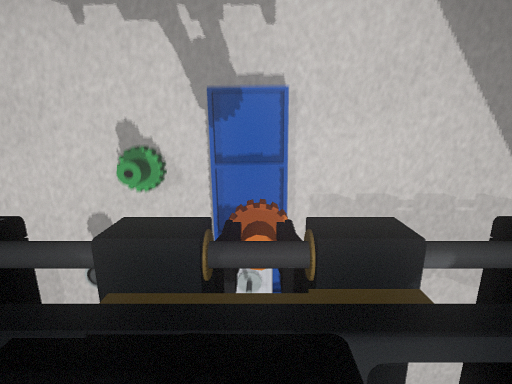

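>>> arm_command(
  rows=[
    [[-0.18,0.8,0,0,-0.08,0,1],[-0.18,0.8,0,0,0,0,1],[0,0.7,0,0,0,0,1],[0,0.45,0,0,0,0,1],[0,0.15,0,0,0,0,1],[0,0,0,0,0,0,1]],
  ],
)

```text
clock: 17.63
ee_pos: [0.4767, -0.2305, 0.0287]
tool_rot: [[-0.997, -0.002, -0.077], [0.077, -0.004, -0.997], [0.002, -1.0, 0.004]]
force: [-0.6, -0.0, -0.2]
finger_gap: 0.237
```

```bash
python3 -c "
from h import *
rows(.477,-.230,.0245,np.pi-.0765)"
```

```text
t 17.63 tcp [ 0.4767 -0.2305  0.0287] yaw 3.065 gap 0.237 F [-0.6 -0.  -0.2]
D [ 0.0003  0.0005 -0.0042] w [-0.004 -0.     0.002] n 1
0 [-0.01, 0.14, -0.02] [-0.04, -0.0, 0.01]
```

>>> arm_command(
  rows=[
    [[0,0.14,0,0,0,0,1],[0,0,0,0,0,0,1]],
  ],
)

```text
clock: 17.8
ee_pos: [0.478, -0.2307, 0.0261]
tool_rot: [[-0.997, 0.002, -0.077], [0.077, -0.005, -0.997], [-0.003, -1.0, 0.005]]
force: [0.4, 0.5, -0.3]
finger_gap: 0.242
```

>>> arm_command(
  rows=[
    [[0,0,0,0,0,0,-1],[0,0,0,0,0,0,-1],[0,0,0,0,0,0,-1],[0,0,0,0,0,0,-1],[0,0,0,0,0,0,-1]],
  ],
)

```text
clock: 18.22
ee_pos: [0.4777, -0.2308, 0.026]
tool_rot: [[-0.997, 0.002, -0.077], [0.077, -0.005, -0.997], [-0.002, -1.0, 0.005]]
force: [0.4, -0.1, -0.5]
finger_gap: 0.537
```

>>> arm_command(
  rows=[
    [[0,-0.3,0,0,0,0,-1],[0,-0.7,0,0,0,0,-1],[0,-1,0,0,0,0,-1],[0,-1,0,0,0,0,-1],[0,-1,0,0,0,0,-1]],
  ],
)

```text
clock: 18.63
ee_pos: [0.4771, -0.2301, 0.1476]
tool_rot: [[-0.997, 0.001, -0.077], [0.077, -0.005, -0.997], [-0.001, -1.0, 0.005]]
force: [0.4, 0.2, -1.1]
finger_gap: 0.918
```

```bash
python3 -c "
from h import *
rows(.619,-.170,.155,np.pi-.04)"
```

```text
t 18.63 tcp [ 0.4771 -0.2301  0.1476] yaw 3.065 gap 0.918 F [ 0.4  0.2 -1.1]
D [0.1419 0.0601 0.0074] w [-0.005 -0.037 -0.001] n 6
0 [-0.76, -0.04, -0.39] [-0.01, -0.05, -0.0]
2 [-0.77, -0.04, -0.38] [-0.01, -0.05, -0.0]
4 [-0.77, -0.04, -0.37] [-0.01, -0.05, -0.0]
5 [-0.77, -0.04, -0.37] [-0.01, -0.05, -0.0]
```

>>> arm_command(
  rows=[
    [[-0.76,-0.04,-0.39,0,0,0,-1],[-0.76,-0.04,-0.39,0,0,0,-1],[-0.76,-0.04,-0.39,0,0,0,-1],[-0.76,-0.04,-0.39,0,0,0,-1],[-0.76,-0.04,-0.39,0,0,0,-1],[-0.76,-0.04,-0.39,0,0,0,-1],[0,0,0,0,0,0,-1]],
  ],
)

```text
clock: 19.22
ee_pos: [0.6232, -0.1691, 0.1533]
tool_rot: [[-0.997, 0.004, -0.074], [0.074, -0.005, -0.997], [-0.005, -1.0, 0.005]]
force: [1.1, -0.3, 0.5]
finger_gap: 1.005
```

```bash
python3 -c "
from h import *
look('bearing',.03,.045)
rows(.619,-.170,.014,np.pi-.077)"
```

```text
pin [ 0.6214 -0.1698 -0.0008] 0.92
rect 0.78 607 ((621.7650756835938, -171.85012817382812), (26.694971084594727, 27.275880813598633), 7.205548286437988) circ ((0.6219146251678467, -0.17170049250125885), 0.01399979554116726)
t 19.37 tcp [ 0.6186 -0.1705  0.1527] yaw 3.065 gap 0.999 F [ 0.3 -0.8  0.7]
D [ 0.0004  0.0005 -0.1387] w [-0.004  0.    -0.   ] n 5
0 [-0.0, 0.92, -0.01] [-0.01, 0.0, -0.0]
1 [-0.0, 0.92, -0.01] [-0.01, 0.0, -0.0]
3 [-0.0, 0.92, -0.01] [-0.01, 0.0, -0.0]
4 [-0.0, 0.92, -0.0] [-0.01, 0.0, -0.0]
```

>>> arm_command(
  rows=[
    [[-0.1,0.9,0.04,0,0,0,-1],[0,0.9,0,0,0,0,-1],[0,0.9,0,0,0,0,-1],[0,0.9,0,0,0,0,-1],[0,0.75,0,0,0,0,-1],[0,0.25,0,0,0,0,-1],[0,0,0,0,0,0,-1],[0,0,0,0,0,0,-1]],
  ],
)

```text
clock: 20.03
ee_pos: [0.6224, -0.1732, 0.0157]
tool_rot: [[-0.997, 0.002, -0.077], [0.077, -0.005, -0.997], [-0.002, -1.0, 0.005]]
force: [0.1, -0.3, 0.8]
finger_gap: 1.0
```

>>> arm_command(
  rows=[
    [[0,0,0,0,0,0,1],[0,0,0,0,0,0,1],[0,0,0,0,0,0,1],[0,0,0,0,0,0,1],[0,0,0,0,0,0,1],[0,0,0,0,0,0,1],[0,0,0,0,0,0,1],[0,0,0,0,0,0,1]],
  ],
)

```text
clock: 20.7
ee_pos: [0.6222, -0.1727, 0.0147]
tool_rot: [[-0.997, 0.001, -0.077], [0.077, -0.005, -0.997], [-0.001, -1.0, 0.005]]
force: [-0.7, 0.1, 0.5]
finger_gap: 0.478
```

>>> arm_command(
  rows=[
    [[0,0,0,0,0,0,1],[0,0,0,0,0,0,1],[0,0,0,0,0,0,1],[0,0,0,0,0,0,1],[0,0,0,0,0,0,1]],
  ],
)

```text
clock: 21.12
ee_pos: [0.6221, -0.1727, 0.0146]
tool_rot: [[-0.997, 0.001, -0.077], [0.077, -0.005, -0.997], [-0.001, -1.0, 0.005]]
force: [0.8, -0.5, -0.0]
finger_gap: 0.312
```

>>> arm_command(
  rows=[
    [[0,-0.4,0,0,0,0,1],[0,-0.9,0,0,0,0,1],[0,-1,0,0,0,0,1],[0,-0.8,0,0,0,0,1],[0,0,0,0,0,0,1]],
  ],
)

```text
clock: 21.53
ee_pos: [0.626, -0.173, 0.1151]
tool_rot: [[-0.997, 0.013, -0.075], [0.075, -0.007, -0.997], [-0.014, -1.0, 0.006]]
force: [0.1, -0.2, -1.1]
finger_gap: 0.315
```

```bash
python3 -c "
from h import *
rows(.472,-.297,.11,np.pi-.0765,8)"
```

```text
t 21.53 tcp [ 0.626  -0.173   0.1151] yaw 3.066 gap 0.315 F [ 0.1 -0.2 -1.1]
D [-0.154  -0.124  -0.0051] w [-0.006  0.001 -0.014] n 8
0 [0.6, 0.02, 0.56] [-0.01, 0.0, -0.01]
2 [0.6, 0.02, 0.56] [-0.01, 0.0, -0.01]
5 [0.6, 0.02, 0.56] [-0.01, 0.0, -0.01]
7 [0.6, 0.02, 0.56] [-0.01, 0.0, -0.01]
```

>>> arm_command(
  rows=[
    [[0.58,0,0.56,0,0,0,1],[0.58,0,0.56,0,0,0,1],[0.58,0,0.56,0,0,0,1],[0.58,0,0.56,0,0,0,1],[0.58,0,0.56,0,0,0,1],[0.58,0,0.56,0,0,0,1],[0.58,0,0.56,0,0,0,1],[0.58,0,0.56,0,0,0,1]],
  ],
)

```text
clock: 22.2
ee_pos: [0.4718, -0.2961, 0.1084]
tool_rot: [[-0.997, 0.001, -0.077], [0.077, -0.004, -0.997], [-0.001, -1.0, 0.004]]
force: [-0.1, -0.5, -0.8]
finger_gap: 0.312
```

>>> arm_command(
  rows=[
    [[0,0,0,0,0,0,1],[0,0,0,0,0,0,1]],
  ],
)

```text
clock: 22.37
ee_pos: [0.472, -0.2962, 0.1085]
tool_rot: [[-0.997, 0.001, -0.079], [0.079, -0.005, -0.997], [-0.001, -1.0, 0.004]]
force: [0.6, 0.3, -1.2]
finger_gap: 0.311
```

```bash
python3 -c "
from h import *
rows(.472,-.297,.020,np.pi-.0765)
p=r.camera('wrist'); cv2.imwrite('pics/w5.png',p['color'][:,:,::-1])"
```

```text
t 22.37 tcp [ 0.472  -0.2962  0.1085] yaw 3.063 gap 0.311 F [ 0.6  0.3 -1.2]
D [-0.     -0.0008 -0.0885] w [-0.004 -0.003 -0.001] n 3
0 [0.0, 0.98, 0.0] [-0.01, -0.01, -0.0]
1 [0.0, 0.98, 0.01] [-0.01, -0.01, -0.0]
2 [0.0, 0.98, 0.01] [-0.01, -0.01, -0.0]
```

View pics/w5.png

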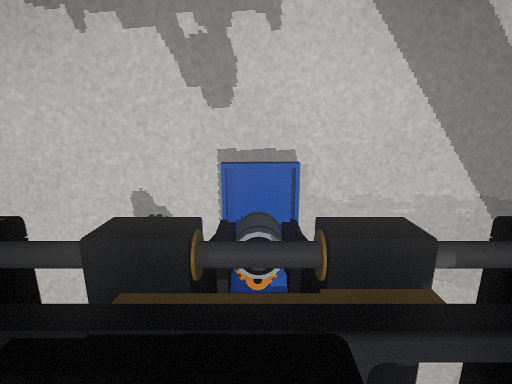

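>>> arm_command(
  rows=[
    [[0,0.8,0,0,0,0,1],[0,0.8,0,0,0,0,1],[0,0.7,0,0,0,0,1],[0,0.4,0,0,0,0,1],[0,0.15,0,0,0,0,1],[0,0,0,0,0,0,1],[0,0,0,0,0,0,1]],
  ],
)

```text
clock: 23.0
ee_pos: [0.4742, -0.2958, 0.0231]
tool_rot: [[-0.997, 0.002, -0.076], [0.076, -0.005, -0.997], [-0.002, -1.0, 0.005]]
force: [-0.1, 0.7, -0.4]
finger_gap: 0.308
```

```bash
python3 -c "
from h import *
rows(.472,-.297,.0195,np.pi-.0765)"
```

```text
t 23.0 tcp [ 0.4742 -0.2958  0.0231] yaw 3.066 gap 0.308 F [-0.1  0.7 -0.4]
D [-0.0022 -0.0012 -0.0036] w [-0.005  0.001 -0.002] n 1
0 [0.07, 0.12, 0.04] [-0.04, 0.01, -0.02]
```

>>> arm_command(
  rows=[
    [[0.07,0.12,0,0,0,0,1],[0,0,0,0,0,0,1]],
  ],
)

```text
clock: 23.17
ee_pos: [0.4711, -0.2957, 0.0195]
tool_rot: [[-0.997, 0.002, -0.077], [0.077, -0.005, -0.997], [-0.002, -1.0, 0.005]]
force: [-0.1, 0.2, -1.7]
finger_gap: 0.316
```

>>> arm_command(
  rows=[
    [[0,0,0,0,0,0,-1],[0,0,0,0,0,0,-1],[0,0,0,0,0,0,-1],[0,0,0,0,0,0,-1],[0,0,0,0,0,0,-1]],
  ],
)

```text
clock: 23.58
ee_pos: [0.4712, -0.2959, 0.0194]
tool_rot: [[-0.997, 0.002, -0.077], [0.077, -0.005, -0.997], [-0.002, -1.0, 0.005]]
force: [-0.4, -0.2, 0.0]
finger_gap: 0.607
```

>>> arm_command(
  rows=[
    [[0,-0.3,0,0,0,0,-1],[0,-0.7,0,0,0,0,-1],[0,-1,0,0,0,0,-1],[0,-1,0,0,0,0,-1],[0,-1,0,0,0,0,-1]],
  ],
)

```text
clock: 24.0
ee_pos: [0.4706, -0.2953, 0.141]
tool_rot: [[-0.997, 0.001, -0.077], [0.077, -0.005, -0.997], [-0.001, -1.0, 0.005]]
force: [0.9, -0.4, 0.7]
finger_gap: 0.96
```

```bash
python3 -c "
from h import *
rows(.578,.175,.155,np.pi+.085,24)"
```

```text
t 24.0 tcp [ 0.4706 -0.2953  0.141 ] yaw 3.065 gap 0.96 F [ 0.9 -0.4  0.7]
D [0.1074 0.4703 0.014 ] w [-0.005 -0.162 -0.001] n 24
0 [-0.1, -0.02, -0.66] [-0.0, -0.06, -0.0]
8 [-0.13, -0.02, -0.66] [-0.0, -0.06, -0.0]
16 [-0.17, -0.02, -0.65] [-0.0, -0.06, -0.0]
23 [-0.2, -0.02, -0.64] [-0.0, -0.06, -0.0]
```

>>> arm_command(
  rows=[
    [[-0.1,-0.02,-0.66,0,-0.06,0,-1],[-0.1,-0.02,-0.66,0,-0.06,0,-1],[-0.11,-0.02,-0.66,0,-0.06,0,-1],[-0.11,-0.02,-0.66,0,-0.06,0,-1],[-0.11,-0.02,-0.66,0,-0.06,0,-1],[-0.12,-0.02,-0.66,0,-0.06,0,-1],[-0.12,-0.02,-0.66,0,-0.06,0,-1],[-0.13,-0.02,-0.66,0,-0.06,0,-1]],
  ],
)

```text
clock: 24.67
ee_pos: [0.5062, -0.1375, 0.144]
tool_rot: [[-1.0, 0.002, -0.019], [0.019, -0.005, -1.0], [-0.002, -1.0, 0.005]]
force: [1.0, 0.3, -0.7]
finger_gap: 1.0
```

>>> arm_command(
  rows=[
    [[-0.13,-0.02,-0.66,0,-0.06,0,-1],[-0.14,-0.02,-0.66,0,-0.06,0,-1],[-0.14,-0.02,-0.65,0,-0.06,0,-1],[-0.15,-0.02,-0.65,0,-0.06,0,-1],[-0.15,-0.02,-0.65,0,-0.06,0,-1],[-0.16,-0.02,-0.65,0,-0.06,0,-1],[-0.16,-0.02,-0.65,0,-0.06,0,-1],[-0.17,-0.02,-0.65,0,-0.06,0,-1]],
  ],
)

```text
clock: 25.33
ee_pos: [0.5412, 0.0194, 0.1481]
tool_rot: [[-0.999, 0.002, 0.039], [-0.039, -0.004, -0.999], [-0.002, -1.0, 0.005]]
force: [0.7, -0.4, -0.6]
finger_gap: 1.001
```

>>> arm_command(
  rows=[
    [[-0.17,-0.02,-0.65,0,-0.06,0,-1],[-0.18,-0.02,-0.65,0,-0.06,0,-1],[-0.18,-0.02,-0.65,0,-0.06,0,-1],[-0.18,-0.02,-0.64,0,-0.06,0,-1],[-0.19,-0.02,-0.64,0,-0.06,0,-1],[-0.19,-0.02,-0.64,0,-0.06,0,-1],[-0.2,-0.02,-0.64,0,-0.06,0,-1],[-0.2,-0.02,-0.64,0,-0.06,0,-1]],
  ],
)

```text
clock: 26.0
ee_pos: [0.5761, 0.1764, 0.1522]
tool_rot: [[-0.995, 0.002, 0.096], [-0.096, -0.004, -0.995], [-0.001, -1.0, 0.005]]
force: [0.4, -0.7, 0.9]
finger_gap: 1.001
```

```bash
python3 -c "
from h import *
look('brass_nut',.028,.04,'w6')
rows(.578,.175,.014,np.pi+.085)
p=r.camera('top'); cv2.imwrite('pics/t2.png',p['color'][150:300,290:450,::-1].repeat(4,0).repeat(4,1))"
```

```text
pin [ 0.578   0.1759 -0.0052] 0.58
rect 0.66 364 ((577.8523559570312, 173.4152374267578), (21.094898223876953, 19.92033576965332), 5.329614162445068) circ ((0.5777475833892822, 0.1738085150718689), 0.011004825122654438)
t 26.15 tcp [0.576  0.1765 0.1518] yaw -3.044 gap 0.999 F [-0.8  0.3  0.1]
D [ 0.002  -0.0015 -0.1378] w [-0.005  0.013 -0.001] n 5
0 [-0.01, 0.92, 0.01] [-0.01, 0.02, -0.0]
1 [-0.01, 0.92, 0.01] [-0.01, 0.02, -0.0]
3 [-0.01, 0.92, 0.01] [-0.01, 0.02, -0.0]
4 [-0.01, 0.92, 0.01] [-0.01, 0.02, -0.0]
```

View pics/t2.png

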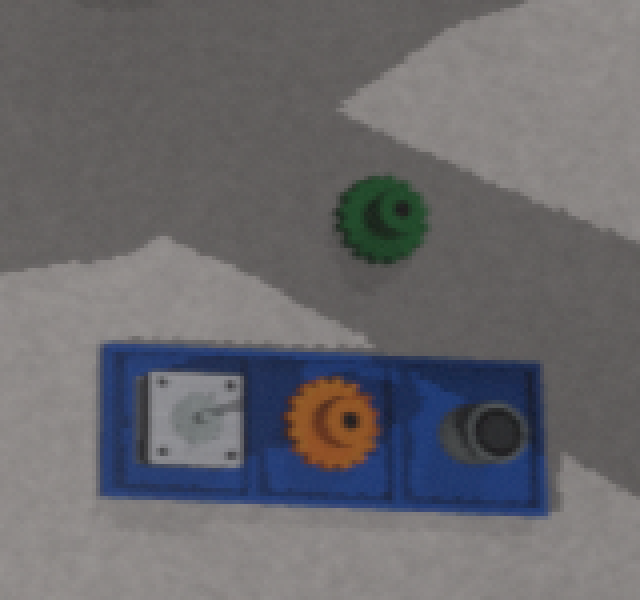

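>>> arm_command(
  rows=[
    [[-0.06,0.9,0.05,0,0,0,-1],[0,0.9,0,0,0,0,-1],[0,0.9,0,0,0,0,-1],[0,0.9,0,0,0,0,-1],[0,0.7,0,0,0,0,-1],[0,0.25,0,0,0,0,-1],[0,0,0,0,0,0,-1],[0,0,0,0,0,0,-1]],
  ],
)

```text
clock: 26.87
ee_pos: [0.5786, 0.1731, 0.0157]
tool_rot: [[-0.995, 0.002, 0.095], [-0.095, -0.005, -0.995], [-0.001, -1.0, 0.005]]
force: [0.3, 0.2, 1.2]
finger_gap: 1.002
```

>>> arm_command(
  rows=[
    [[0,0,0,0,0,0,1],[0,0,0,0,0,0,1],[0,0,0,0,0,0,1],[0,0,0,0,0,0,1],[0,0,0,0,0,0,1],[0,0,0,0,0,0,1],[0,0,0,0,0,0,1],[0,0,0,0,0,0,1]],
  ],
)

```text
clock: 27.53
ee_pos: [0.578, 0.1735, 0.0148]
tool_rot: [[-0.995, 0.001, 0.096], [-0.096, -0.005, -0.995], [-0.0, -1.0, 0.005]]
force: [0.2, 0.2, 0.6]
finger_gap: 0.482
```

>>> arm_command(
  rows=[
    [[0,0,0,0,0,0,1],[0,0,0,0,0,0,1],[0,0,0,0,0,0,1],[0,0,0,0,0,0,1],[0,0,0,0,0,0,1],[0,0,0,0,0,0,1]],
  ],
)

```text
clock: 28.03
ee_pos: [0.578, 0.1735, 0.0148]
tool_rot: [[-0.995, 0.001, 0.096], [-0.096, -0.005, -0.995], [-0.0, -1.0, 0.005]]
force: [-0.2, 0.1, -1.1]
finger_gap: 0.246
```

>>> arm_command(
  rows=[
    [[0,-0.4,0,0,0,0,1],[0,-0.9,0,0,0,0,1],[0,-0.8,0,0,0,0,1],[0,-0.3,0,0,0,0,1],[0,0,0,0,0,0,1]],
  ],
)

```text
clock: 28.45
ee_pos: [0.5795, 0.1747, 0.0896]
tool_rot: [[-0.995, 0.006, 0.096], [-0.096, -0.002, -0.995], [-0.006, -1.0, 0.002]]
force: [0.0, 0.1, -0.5]
finger_gap: 0.242
```

```bash
python3 -c "
from h import *
rows(.440,.2267,.08,np.pi+.0905,6)"
```

```text
t 28.45 tcp [0.5795 0.1747 0.0896] yaw -3.045 gap 0.242 F [ 0.   0.1 -0.5]
D [-0.1395  0.052  -0.0096] w [-0.002  0.006 -0.006] n 6
0 [0.74, 0.05, -0.36] [-0.0, 0.01, -0.01]
2 [0.74, 0.05, -0.36] [-0.0, 0.01, -0.01]
4 [0.75, 0.05, -0.36] [-0.0, 0.01, -0.01]
5 [0.75, 0.05, -0.36] [-0.0, 0.01, -0.01]
```

>>> arm_command(
  rows=[
    [[0.74,0.02,-0.36,0,0,0,1],[0.74,0.02,-0.36,0,0,0,1],[0.74,0.02,-0.36,0,0,0,1],[0.74,0.02,-0.36,0,0,0,1],[0.74,0.02,-0.36,0,0,0,1],[0.74,0.02,-0.36,0,0,0,1],[0,0,0,0,0,0,1],[0,0,0,0,0,0,1]],
  ],
)

```text
clock: 29.12
ee_pos: [0.4377, 0.2253, 0.0819]
tool_rot: [[-0.995, -0.001, 0.098], [-0.098, -0.006, -0.995], [0.001, -1.0, 0.006]]
force: [0.4, 0.2, -0.0]
finger_gap: 0.24
```

```bash
python3 -c "
from h import *
rows(.440,.2267,.021,np.pi+.09)
p=r.camera('wrist'); cv2.imwrite('pics/w7.png',p['color'][:,:,::-1])
P=cloud(p); P[p['depth']==0]=9
m=(cv2.inRange(hsv(p),(22,120,80),(35,255,255))>0)&(P[...,2]<.02)&(P[...,0]<.5); print(m.sum(), rect(P,m))"
```

```text
t 29.12 tcp [0.4377 0.2253 0.0819] yaw -3.044 gap 0.24 F [ 0.4  0.2 -0. ]
D [ 0.0023  0.0014 -0.0609] w [-0.006  0.008  0.001] n 3
0 [-0.03, 0.68, -0.02] [-0.02, 0.02, 0.0]
1 [-0.03, 0.68, -0.02] [-0.02, 0.02, 0.0]
2 [-0.03, 0.68, -0.01] [-0.02, 0.02, 0.0]
12526 ((445.0686950683594, 189.62420654296875), (73.94808197021484, 133.98287963867188), 4.972169399261475)
```

View pics/w7.png

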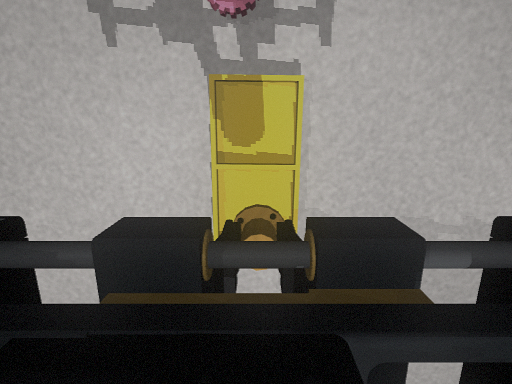

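>>> arm_command(
  rows=[
    [[-0.1,0.7,-0.04,0,0,0,1],[0,0.7,0,0,0,0,1],[0,0.4,0,0,0,0,1],[0,0.15,0,0,0,0,1],[0,0.05,0,0,0,0,1],[0,0,0,0,0,0,1],[0,0,0,0,0,0,1]],
  ],
)

```text
clock: 29.75
ee_pos: [0.4428, 0.2271, 0.0234]
tool_rot: [[-0.995, 0.002, 0.095], [-0.095, -0.004, -0.995], [-0.002, -1.0, 0.004]]
force: [0.0, 0.5, -0.8]
finger_gap: 0.241
```

>>> arm_command(
  rows=[
    [[0,0.12,0,0,0,0,1],[0,0,0,0,0,0,1]],
  ],
)

```text
clock: 29.92
ee_pos: [0.4422, 0.2269, 0.0195]
tool_rot: [[-0.995, 0.001, 0.095], [-0.095, -0.004, -0.995], [-0.001, -1.0, 0.004]]
force: [0.6, 0.2, -1.3]
finger_gap: 0.246
```

>>> arm_command(
  rows=[
    [[0,0,0,0,0,0,-1],[0,0,0,0,0,0,-1],[0,0,0,0,0,0,-1],[0,0,0,0,0,0,-1],[0,0,0,0,0,0,-1]],
  ],
)

```text
clock: 30.33
ee_pos: [0.4421, 0.2269, 0.0194]
tool_rot: [[-0.995, 0.001, 0.096], [-0.096, -0.004, -0.995], [-0.001, -1.0, 0.005]]
force: [0.0, 0.4, 0.2]
finger_gap: 0.536
```

>>> arm_command(
  rows=[
    [[0,-0.3,0,0,0,0,-1],[0,-0.7,0,0,0,0,-1],[0,-1,0,0,0,0,-1],[0,-1,0,0,0,0,-1],[0,-1,0,0,0,0,-1]],
  ],
)

```text
clock: 30.75
ee_pos: [0.4417, 0.2271, 0.1412]
tool_rot: [[-0.995, 0.001, 0.096], [-0.096, -0.005, -0.995], [-0.001, -1.0, 0.005]]
force: [0.4, -0.1, 0.3]
finger_gap: 0.917
```

```bash
python3 -c "
from h import *
rows(.579,.046,.15,np.pi+.0965,8)"
```

```text
t 30.75 tcp [0.4417 0.2271 0.1412] yaw -3.046 gap 0.917 F [ 0.4 -0.1  0.3]
D [ 0.1373 -0.1811  0.0088] w [-0.005 -0.001 -0.001] n 8
0 [-0.5, -0.03, 0.81] [-0.01, -0.0, -0.0]
2 [-0.5, -0.03, 0.81] [-0.01, -0.0, -0.0]
5 [-0.5, -0.03, 0.81] [-0.01, -0.0, -0.0]
7 [-0.5, -0.04, 0.81] [-0.01, -0.0, -0.0]
```

>>> arm_command(
  rows=[
    [[-0.5,-0.03,0.81,0,0,0,-1],[-0.5,-0.03,0.81,0,0,0,-1],[-0.5,-0.03,0.81,0,0,0,-1],[-0.5,-0.03,0.81,0,0,0,-1],[-0.5,-0.03,0.81,0,0,0,-1],[-0.5,-0.03,0.81,0,0,0,-1],[-0.5,-0.03,0.81,0,0,0,-1],[-0.5,-0.03,0.81,0,0,0,-1]],
  ],
)

```text
clock: 31.42
ee_pos: [0.5806, 0.044, 0.1483]
tool_rot: [[-0.995, 0.001, 0.096], [-0.096, -0.005, -0.995], [-0.001, -1.0, 0.005]]
force: [0.5, 0.1, 0.4]
finger_gap: 1.0
```

>>> arm_command(
  rows=[
    [[0,0,0,0,0,0,-1],[0,0,0,0,0,0,-1]],
  ],
)

```text
clock: 31.58
ee_pos: [0.5803, 0.0442, 0.1477]
tool_rot: [[-0.996, 0.001, 0.093], [-0.093, -0.005, -0.996], [-0.0, -1.0, 0.005]]
force: [-1.0, 0.5, 0.0]
finger_gap: 1.0
```

```bash
python3 -c "
from h import *
look('black_gear',.028,.042,'w8')
rows(.579,.046,.016,np.pi+.0965)"
```

```text
pin [ 0.4754  0.0607 -0.0029] 0.97
pin [ 0.5787  0.047  -0.002 ] 0.72
rect 0.84 401 ((473.635009765625, 61.23460006713867), (20.913860321044922, 20.904653549194336), 34.6675910949707) circ ((0.47352978587150574, 0.061193402856588364), 0.01109836995601654)
rect 0.71 395 ((576.67626953125, 45.86444854736328), (20.78468894958496, 21.129716873168945), 6.5869832038879395) circ ((0.5767987966537476, 0.04579715430736542), 0.010982112027704716)
t 31.73 tcp [0.5794 0.0458 0.1477] yaw -3.045 gap 1.002 F [-0.2  0.7 -0.1]
D [-0.0004  0.0002 -0.1317] w [-0.005  0.    -0.   ] n 5
0 [0.0, 0.88, -0.01] [-0.01, 0.0, -0.0]
1 [0.0, 0.88, -0.0] [-0.01, 0.0, -0.0]
3 [0.0, 0.88, -0.0] [-0.01, 0.0, -0.0]
4 [0.0, 0.88, -0.0] [-0.01, 0.0, -0.0]
```

View pics/w8.png

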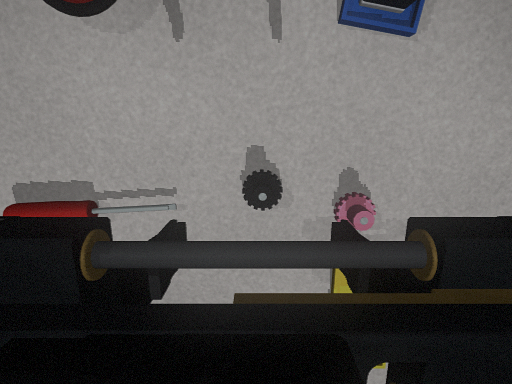

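>>> arm_command(
  rows=[
    [[0.09,0.9,-0.03,0,0,0,-1],[0,0.9,0,0,0,0,-1],[0,0.9,0,0,0,0,-1],[0,0.9,0,0,0,0,-1],[0,0.5,0,0,0,0,-1],[0,0.2,0,0,0,0,-1],[0,0,0,0,0,0,-1],[0,0,0,0,0,0,-1]],
  ],
)

```text
clock: 32.4
ee_pos: [0.5778, 0.0462, 0.0193]
tool_rot: [[-0.995, 0.002, 0.097], [-0.097, -0.005, -0.995], [-0.002, -1.0, 0.005]]
force: [-0.4, 0.7, 0.7]
finger_gap: 0.997
```

>>> arm_command(
  rows=[
    [[0,0,0,0,0,0,1],[0,0,0,0,0,0,1],[0,0,0,0,0,0,1],[0,0,0,0,0,0,1],[0,0,0,0,0,0,1],[0,0,0,0,0,0,1],[0,0,0,0,0,0,1],[0,0,0,0,0,0,1]],
  ],
)

```text
clock: 33.07
ee_pos: [0.5774, 0.0453, 0.0185]
tool_rot: [[-0.995, 0.001, 0.096], [-0.096, -0.005, -0.995], [-0.001, -1.0, 0.005]]
force: [0.4, -0.0, -0.2]
finger_gap: 0.48
```

>>> arm_command(
  rows=[
    [[0,0,0,0,0,0,1],[0,0,0,0,0,0,1],[0,0,0,0,0,0,1],[0,0,0,0,0,0,1],[0,0,0,0,0,0,1],[0,0,0,0,0,0,1]],
  ],
)

```text
clock: 33.57
ee_pos: [0.5773, 0.0454, 0.0184]
tool_rot: [[-0.995, 0.001, 0.096], [-0.096, -0.005, -0.995], [-0.0, -1.0, 0.005]]
force: [-0.3, 0.3, -1.1]
finger_gap: 0.242
```

>>> arm_command(
  rows=[
    [[0,-0.4,0,0,0,0,1],[0,-0.9,0,0,0,0,1],[0,-0.9,0,0,0,0,1],[0,-0.5,0,0,0,0,1],[0,0,0,0,0,0,1],[0,0,0,0,0,0,1]],
  ],
)

```text
clock: 34.07
ee_pos: [0.5775, 0.046, 0.1002]
tool_rot: [[-0.995, 0.003, 0.095], [-0.095, -0.004, -0.995], [-0.002, -1.0, 0.004]]
force: [-0.1, -0.8, -0.6]
finger_gap: 0.244
```

```bash
python3 -c "
from h import *
rows(.447,.158,.095,np.pi+.0965,7)"
```

```text
t 34.07 tcp [0.5775 0.046  0.1002] yaw -3.046 gap 0.244 F [-0.1 -0.8 -0.6]
D [-0.1305  0.112  -0.0052] w [-0.004 -0.001 -0.002] n 7
0 [0.57, 0.02, -0.59] [-0.0, -0.0, -0.0]
2 [0.57, 0.02, -0.59] [-0.0, -0.0, -0.0]
4 [0.57, 0.02, -0.59] [-0.0, -0.0, -0.0]
6 [0.57, 0.02, -0.59] [-0.0, -0.0, -0.0]
```

>>> arm_command(
  rows=[
    [[0.57,0,-0.59,0,0,0,1],[0.57,0,-0.59,0,0,0,1],[0.57,0,-0.59,0,0,0,1],[0.57,0,-0.59,0,0,0,1],[0.57,0,-0.59,0,0,0,1],[0.57,0,-0.59,0,0,0,1],[0.57,0,-0.59,0,0,0,1],[0,0,0,0,0,0,1]],
  ],
)

```text
clock: 34.73
ee_pos: [0.4427, 0.1582, 0.0973]
tool_rot: [[-0.995, -0.003, 0.098], [-0.098, -0.007, -0.995], [0.004, -1.0, 0.006]]
force: [0.2, 0.1, -0.5]
finger_gap: 0.242
```

>>> arm_command(
  rows=[
    [[0,0,0,0,0,0,1],[0,0,0,0,0,0,1]],
  ],
)

```text
clock: 34.9
ee_pos: [0.446, 0.1574, 0.0981]
tool_rot: [[-0.995, -0.0, 0.096], [-0.096, -0.006, -0.995], [0.001, -1.0, 0.006]]
force: [0.3, 0.0, -0.1]
finger_gap: 0.242
```

```bash
python3 -c "
from h import *
rows(.447,.159,.0235,np.pi+.0965)"
```

```text
t 34.9 tcp [0.446  0.1574 0.0981] yaw -3.045 gap 0.242 F [ 0.3  0.  -0.1]
D [ 0.001   0.0016 -0.0746] w [-0.006 -0.     0.001] n 3
0 [-0.01, 0.83, -0.02] [-0.02, -0.0, 0.0]
1 [-0.01, 0.83, -0.02] [-0.02, -0.0, 0.0]
2 [-0.01, 0.83, -0.02] [-0.02, -0.0, 0.0]
```

>>> arm_command(
  rows=[
    [[-0.03,0.8,-0.05,0,0,0,1],[0,0.8,0,0,0,0,1],[0,0.5,0,0,0,0,1],[0,0.25,0,0,0,0,1],[0,0.08,0,0,0,0,1],[0,0,0,0,0,0,1],[0,0,0,0,0,0,1]],
  ],
)

```text
clock: 35.48
ee_pos: [0.4479, 0.159, 0.0264]
tool_rot: [[-0.995, 0.002, 0.095], [-0.095, -0.004, -0.995], [-0.002, -1.0, 0.004]]
force: [-0.2, 0.2, 0.1]
finger_gap: 0.244
```

>>> arm_command(
  rows=[
    [[0,0.1,0,0,0,0,1],[0,0,0,0,0,0,1]],
  ],
)

```text
clock: 35.65
ee_pos: [0.4474, 0.159, 0.0233]
tool_rot: [[-0.995, 0.002, 0.096], [-0.096, -0.004, -0.995], [-0.002, -1.0, 0.004]]
force: [-0.5, 0.3, -0.1]
finger_gap: 0.244
```

>>> arm_command(
  rows=[
    [[0,0,0,0,0,0,-1],[0,0,0,0,0,0,-1],[0,0,0,0,0,0,-1],[0,0,0,0,0,0,-1],[0,0,0,0,0,0,-1]],
  ],
)

```text
clock: 36.07
ee_pos: [0.4472, 0.1589, 0.0231]
tool_rot: [[-0.995, 0.001, 0.096], [-0.096, -0.004, -0.995], [-0.001, -1.0, 0.005]]
force: [-0.4, -0.3, -0.6]
finger_gap: 0.536
```

>>> arm_command(
  rows=[
    [[0,-0.3,0,0,0,0,-1],[0,-0.7,0,0,0,0,-1],[0,-1,0,0,0,0,-1],[0,-1,0,0,0,0,-1],[0,-1,0,0,0,0,-1],[0,-1,0,0,0,0,-1]],
  ],
)

```text
clock: 36.57
ee_pos: [0.4467, 0.1593, 0.1752]
tool_rot: [[-0.995, 0.002, 0.096], [-0.096, -0.004, -0.995], [-0.001, -1.0, 0.004]]
force: [1.0, 1.2, -0.7]
finger_gap: 0.958
```

>>> arm_command(
  rows=[
    [[0,0,-0.9,0,0,0,-1],[0,0,-0.9,0,0,0,-1],[0,0,-0.9,0,0,0,-1],[0,0,-0.9,0,0,0,-1],[0,0,-0.9,0,0,0,-1],[0,0,-0.9,0,0,0,-1],[0,0,-0.9,0,0,0,-1],[0,0,-0.5,0,0,0,-1]],
  ],
)

```text
clock: 37.23
ee_pos: [0.4272, 0.3651, 0.1726]
tool_rot: [[-0.995, 0.002, 0.097], [-0.097, -0.004, -0.995], [-0.002, -1.0, 0.004]]
force: [0.0, -0.3, -0.2]
finger_gap: 0.998
```

```bash
python3 -c "
from h import *
st()
p=r.camera('top'); cv2.imwrite('pics/t3.png',cv2.resize(p['color'][60:320,80:450,::-1],None,fx=2.1,fy=2.1,interpolation=cv2.INTER_CUBIC))
for q in 'motor orange_gear bearing brass_nut black_gear green_gear spool screwdriver'.split():
    print(q,[(np.round(d['at'],3),round(d['conf'],2)) for d in r.pinpoint(p,q)[:2]])
s=r.camera('scene'); cv2.imwrite('pics/s3.png',cv2.resize(s['color'][120:320,60:400,::-1],None,fx=2.3,fy=2.3))
print(r.read_state()['joint_velocities'].round(3))"
```

```text
t 37.23 tcp [0.4272 0.3651 0.1726] yaw -3.044 gap 0.998 F [ 0.  -0.3 -0.2]
motor [(array([ 0.483, -0.154,  0.009]), 0.77), (array([0.444, 0.19 , 0.002]), 0.48)]
orange_gear [(array([ 0.476, -0.228,  0.007]), 0.96)]
bearing [(array([ 0.468, -0.294,  0.006]), 0.76)]
brass_nut [(array([0.441, 0.228, 0.004]), 0.84)]
black_gear [(array([0.448, 0.161, 0.003]), 0.93), (array([ 0.475,  0.062, -0.003]), 0.77)]
green_gear [(array([ 0.577, -0.264,  0.   ]), 0.75), (array([ 0.756,  0.088, -0.003]), 0.41)]
spool [(array([ 0.769, -0.158,  0.   ]), 0.62), (array([ 0.476, -0.229,  0.007]), 0.5)]
screwdriver [(array([0.754, 0.09 , 0.   ]), 0.97)]
[ 0.005  0.004  0.002  0.001  0.001 -0.001]
```

View pics/t3.png

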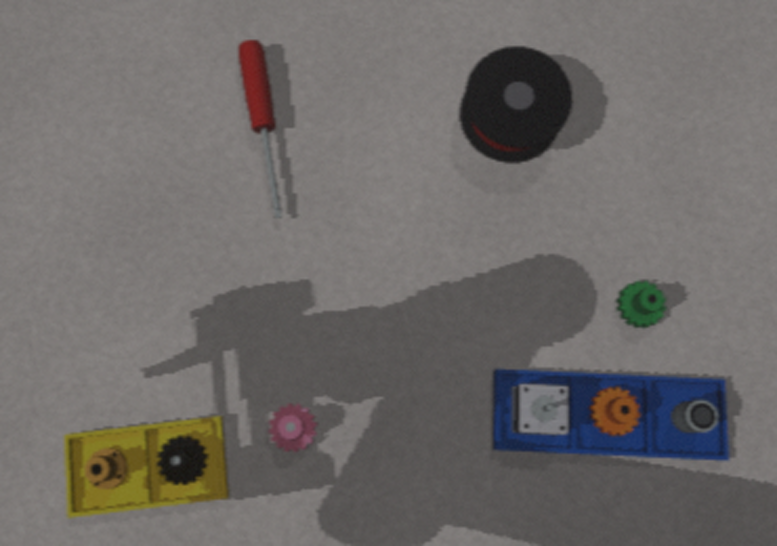

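View pics/s3.png

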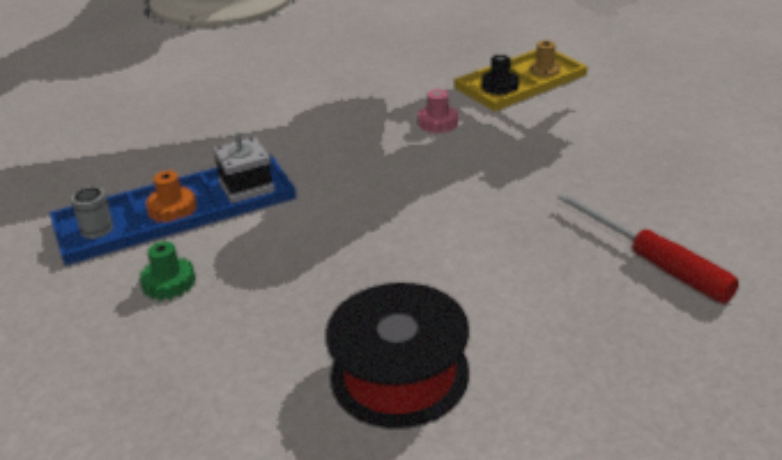

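Both pictures show all five parts upright, one per compartment. The green and pink gears, spool and screwdriver are where they were.

```bash
python3 -c "
from bench import r
print(r.hand_in())"
```

```text
the job is handed in; nothing more can be done
None
```

Both kits are made up, and I handed the job in at about 37 s on the robot clock:
- **Blue tray:** the stepper motor, orange gear and steel bearing, placed in that order.
- **Yellow tray:** the brass nut, then the black gear.

**Last checks:** the final top and scene pictures show every part upright and alone in its compartment. Their measured positions are within about 5 mm of the compartment centres. The green gear, pink look-alike, spool and screwdriver are within about 4 mm of where they were first measured, which is the accuracy of the measurement. The gripper was open and clear of everything, and the wrist force read under 1 N.

**What went wrong:**
- **First move:** a sign error in my helper sent the arm the wrong way, out to near its reach limit. Joint 3 came to 1.392 rad, with its limit at 1.41. A picture afterwards showed nothing had been touched, and I corrected the sign.
- **Detections:** the network's first finds of the blue tray were wrong, so I took both tray poses from colour and depth instead. It also reported the pink gear as a black gear, as expected, and I told them apart by colour.
- **Forces:** the highest reading I saw was about 6 N, at the end of that wrong move.

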